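# Gauge the open side of a housing in the check nest and hold it pressed up

### The arm

A 6-joint arm with a two-finger parallel gripper is mounted at the origin on the work surface. World frame = base frame: x ahead of the robot, y to its left, z up, the work surface at z = 0. Lengths are in m, angles in rad, forces in N, time in s.
With the tool pointing down it reaches from about 0.25 to 0.725 m from the base axis. Payload 4 kg.
Tool frame: the origin (TCP) lies on the centre line of the jaws, within the pads' length; the fingertips stand 25 mm ahead of it and the grasp point (between the pads) lies 6 mm ahead of it; z points along the fingers, x is the direction in which the jaws open and shut, and the axes are right-handed (so a half turn about z gives the same grasp; the last joint's range is limited). The gripper opens to 85 mm and grips with 20 to 120 N. Pads are 22 mm wide; open, the fingers measure 114 mm over their backs; the gripper's body (76 mm by 85 mm) begins 54 mm behind the grasp point. The pads swing forward as they close: fully open they stand 13 mm farther back than shut.
Start: joints at [-1.213, 0.241, 0.005, 1.335, 0, 1.571], TCP at [0.175, -0.468, 0.256] pointing down, gripper open.
Joint ranges: [-2.72, 2.72], [-1.05, 1.87], [-1.09, 1.28], [-1.99, 2.15], [-1.42, 1.44], [-3.14, 3.14]. Speed limits (rad/s): [2.79, 2.79, 3.14, 3.14, 3.14, 3.14].

### API

Orientations are given as a unit quaternion [x, y, z, w].
In Python, from workcell import bot, imaging, order gives the robot as it stands.
- The arm moves only by the tool carry_out, never from a script. Its argument "moves" is a list of rows, each a list of 5 numbers: the shift along the tool's x, y, z scaled (see below), then the turn about the tool's z scaled (see below), then the opening, from -1 (shut) to 1 (fully open). In form: [[tx, ty, tz, roll, hand], ...]. A call has 1 to 20 rows; each row is the pose to reach, as a shift and turn from the pose commanded when the call began, along the tool's axes at that moment; what a row does not reach only later rows make up. The controller multiplies each number of a shift by 0.1 m and each number of a turn by 90 degrees. A row lasts 1/10 s, in which the tool goes at most 50 mm and 8.59 degrees, less where a joint would pass 70% of its speed; a pose out of reach is approached as far as the arm can. A call with a number of a shift or a turn outside -1 to 1 is refused whole. A call with a gripper value outside its range is refused whole. The fingers move at their own pace and stop on an object; the grip force is fixed at half the most. Time passes only in rows, so rows that repeat a pose let the fingers close. It gives the time, the measured TCP pose, the force and the opening at its end, in the units of the state.
- bot.get_obs(): the state, without advancing time (a new reading comes with each control period).
- imaging.camera(name): name is "side" or "top" or "wrist"; returns the picture (420x560x3 uint8, red, green, blue); there is no depth.
- imaging.camera_model(name): a dict with "fovy" (degrees; the focal length in pixels is half the picture's height over the tangent of half this angle, whatever the lens; pixels are square), "cx", "cy" (the principal point, pixels), "eye" and "rotation" of the camera in the world. Camera axes: x right, y up, looking along -z (the intrinsics and any distortion apply to the point x, -y, -z); pixel columns grow to the right and rows downward; lengths in m; the calibration is good to about 2 mm. The wrist camera is an equidistant fisheye: a pixel r from the principal point sees the ray r / f radians off the axis. A picture is of the moment at which its call begins: read the wrist's pose just before it. camera_model takes no time and is no camera call; for the wrist camera it gives the pose at the moment of the call.
- order.job_done(): hands the job in, once; it reports no verdict.
The state is a dict: "clock": time; "joint_pos": joint angles; "joint_vel": joint speeds; "tau": joint torques, N m; "eef_pos": TCP position; "tool_rot": TCP orientation; "ft_force": force on the tool from outside, world axes, zero at the start; "ft_torque": the same for the moment, N m; "grip_width": finger opening in m.
Only numpy, scipy, OpenCV 4.12 (cv2) and the standard library are available. Lean on these libraries where they do the work, as an engineer would, in place of code of your own. Each camera call takes 0.05 s, during which the arm holds its last target.

### The job

On the check nest, swing the open toggle clamp over onto the housing so that it cannot shift, then take the flat spacer block out of the gauge rack and stand it upright, all the way down and roughly centred, in whichever of the two gaps between housing and stop bars is wide enough for it, without shifting the housing. Then swing the clamp fully back open, and push the housing against the spacer so that housing, spacer and stop bar are closed up flush; finish while still holding it pressed firmly like that, with the fingers on the housing. Leave the other gauges in the rack alone.

Things in the scene. Friction and masses are not known exactly. Their poses are not given: they have to be found in the camera images.
- nest: fixed dark steel base plate, 210 mm (x) by 280 mm (y, from -120 to +160), 12 mm thick; z up, origin on its underside below the middle between the stop bars. On its upper face (z = 12 mm) stand the stop bars with centres at x = -75 and +75 mm (which is which varies), the housing lies between them, the toggle clamp stands at the +y end.
- stop_thin: fixed steel stop bar, 12 mm thick (x), 90 mm long (y), 30 mm high, origin under its centre, axes parallel to the nest's. The gap between it and the housing is the wide one, 22.5 to 25.5 mm at the start.
- stop_thick: fixed steel stop bar, 30 mm thick (x), 90 mm long (y), 30 mm high, origin under its centre, axes parallel to the nest's. The gap beside it is too narrow for the spacer, 13.5 to 16.5 mm.
- housing: loose aluminium housing half, 90 (x) by 110 (y) by 30 mm high, about 0.5 kg; sliding it takes 4 to 8 N, with the spacer up to 10 N. Origin under its centre, axes about the nest's. Open pocket in its top, centred, 70 (x) by 60 mm (y), 24 mm deep (floor 6 mm above the underside): walls towards the stops 10 mm thick, +y and -y ends 25 mm wide flats. A closed gripper fits in the pocket to push a wall outwards.
- spacer: loose aluminium spacer block, 20 mm thick (x), 50 mm wide (y), 54 mm tall (z), about 0.15 kg, lower long edges rounded 2 mm; origin under its centre. It stands upright in the middle slot of the rack, 18 mm of it in the slot with 2 mm play all round. Standing in the nest's gap it rises 24 mm above housing and stops.
- rack: fixed wooden gauge rack, 60 mm (x) by 180 mm (y) by 24 mm high, origin under its centre. The spacer stands at its centre on the slot floor, 6 mm above the rack's underside, thickness along the rack's x.
- plug_gauge: loose steel cylinder, 20 mm across, 50 mm tall, standing 60 mm along the rack's +y from the spacer, top 56 mm above the table; origin under its centre. Leave alone.
- square_gauge: loose steel block, 20 by 20 by 40 mm, standing 60 mm along the rack's -y from the spacer, top 46 mm above the table; origin under its centre. Leave alone.
- clamp (a joint): toggle clamp angle, rad: 0 open (start), 1.57 with its pad on the housing. A rigid L of two bars, pivot axis along the nest's x. Open: arm upright, black handle lying to +y. Closed: arm lying to -y on the housing's +y flat, handle upright. Push the upright bar some 50 mm above the pivot, 8 to 15 N: arm to -y closes, handle to +y opens. Past 0.78 rad a spring carries it on to the end.
- clamp_pivot (a point): the clamp's pivot, fixed on the nest at its x = 0, y = +115 mm, 58 mm above the nest's underside.
- clamp_arm_end (a point): outer end of the clamp's arm, 90 mm from the pivot; the arm is 14 mm wide (along the pivot axis) and 12 mm thick, the round pad of 16 mm sits 70 mm from the pivot on its housing side and stands 10 mm off it.
- clamp_handle_end (a point): outer end of the clamp's handle, 90 mm from the pivot; the handle's outer 50 mm is 20 mm wide (along the pivot axis) and 14 mm thick, nearer the pivot it is 14 by 12 mm.
Things that resemble listed ones, but are neither listed nor needed, are in the scene too. Leave any red look-alike of the housing alone.

How it is judged:
By the outcome, as a careful person would: the job done as asked, in the order asked, and still so for the second after the job is handed in, while the arm keeps its last pose, push and grip.
It also fails if it takes over 72 s, if anything falls off the work surface, if the arm or the gripper's body presses on something with over 40 N, if the wrist force passes 120 N, or if a joint passes its speed limit or range.

## Working session

There is one attempt and no reset: what is moved stays moved. The work goes in short steps, Python scripts to look and compute and a tool call to move; the robot and the scene stay as the last step left them, time stands still between calls to the robot, and variables do not carry over. Pictures are saved under pics/ and viewed, and the job is handed in when it is done.

Besides the shell and the picture viewer there is one more tool, called after "Emit:" as name(argument=value, ...) on one line, values as JSON. carry_out: Moves the arm, as the interface text tells. Its arguments: {"type":"object","properties":{"moves":{"type":"array","items":{"type":"array","items":{"type":"number","minimum":-1,"maximum":1}}}},"required":["moves"]}

```bash
ls; mkdir -p pics
python3 - <<'E'
from workcell import bot, imaging, order
import cv2
o=bot.get_obs()
for k,v in o.items(): print(k,v)
for n in ("side","top","wrist"):
    m=imaging.camera_model(n); print(n,m)
    im=imaging.camera(n); cv2.imwrite(f"pics/{n}0.png",im[:,:,::-1])
E
```

```text
pics
clock 0.0
joint_pos [-1.21295921e+00  2.41395574e-01  3.70636133e-03  1.33518205e+00
 -2.96969354e-05  1.57081776e+00]
joint_vel [ 7.38223292e-04 -1.72872145e-03 -2.63343685e-05 -8.67236863e-05
 -6.77889533e-04 -5.38394727e-04]
tau [-1.27563540e-03 -3.72319508e+01  2.52406669e+01  1.70380605e-02
 -9.52630171e-05 -9.24559544e-06]
eef_pos [ 0.17491304 -0.46778617  0.25541477]
tool_rot [ 8.21653112e-01 -5.69986918e-01 -8.60916365e-04 -5.79125645e-04]
ft_force [ 1.29774683  0.5395938  -0.43437503]
ft_torque [ 0.03874826 -0.01929915 -0.05306959]
grip_width 0.08527094039947616
side {'fovy': 51.88192208431698, 'cx': 279.78975537329467, 'cy': 205.9985596554034, 'eye': array([ 0.34168889, -0.75940713,  0.67616145]), 'rotation': array([ 0.44825115, -0.06492986, -0.11687529,  0.88385247])}
top {'fovy': 46.92869437315946, 'cx': 275.57503771386473, 'cy': 210.95274827675422, 'eye': array([ 0.36150248, -0.010656  ,  1.33114665]), 'rotation': array([ 0.04940619, -0.05701487, -0.69923639,  0.71089859])}
wrist {'fovy': 65.70646984690485, 'cx': 280.5790467045776, 'cy': 210.03362640207067, 'eye': array([ 0.24820939, -0.4409696 ,  0.37291166]), 'rotation': array([-0.1263434 ,  0.0890469 , -0.56316281,  0.81176083])}
```

View pics/top0.png

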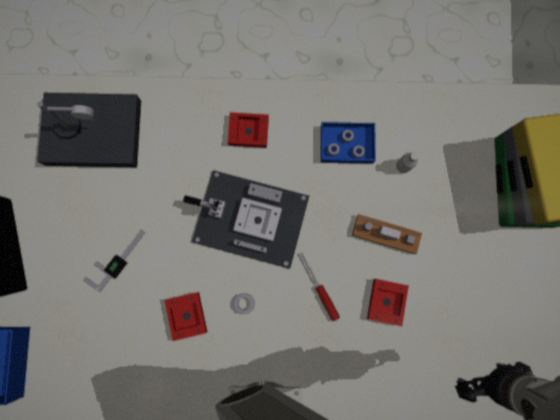

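View pics/side0.png

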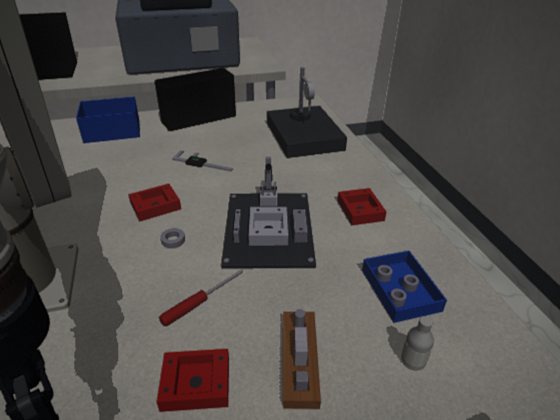

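View pics/wrist0.png

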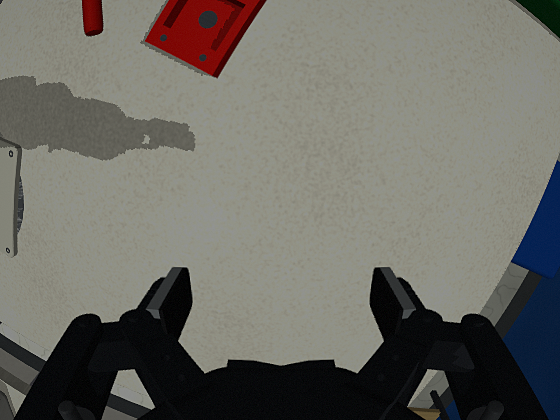

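```bash
cat > h.py <<'E'
import numpy as np, cv2
from scipy.spatial.transform import Rotation as R
def cam(n):
    from workcell import imaging
    return imaging.camera_model(n)
def ray(m,n,u,v):
    f=210/np.tan(np.radians(m['fovy']/2))
    x,y=(u-m['cx']),(v-m['cy'])
    if n=='wrist':
        r=np.hypot(x,y);t=r/f
        d=np.array([x/r*np.sin(t),-y/r*np.sin(t),-np.cos(t)]) if r>0 else np.array([0,0,-1.])
    else: d=np.array([x/f,-y/f,-1.])
    d=R.from_quat(m['rotation']).apply(d)
    return np.array(m['eye']),d/np.linalg.norm(d)
def onz(m,n,u,v,z):
    e,d=ray(m,n,u,v); return e+d*(z-e[2])/d[2]
def tri(a,b):
    (e1,d1),(e2,d2)=a,b
    A=np.array([d1,-d2]).T; s=np.linalg.lstsq(A,e2-e1,rcond=None)[0]
    p,q=e1+s[0]*d1,e2+s[1]*d2
    return (p+q)/2,np.linalg.norm(p-q)
def proj(m,n,P):
    f=210/np.tan(np.radians(m['fovy']/2))
    c=R.from_quat(m['rotation']).inv().apply(np.array(P)-m['eye'])
    x,y,z=c[0],-c[1],-c[2]
    if n=='wrist':
        r=np.hypot(x,y);t=np.arctan2(r,z);return m['cx']+f*t*x/r,m['cy']+f*t*y/r
    return m['cx']+f*x/z,m['cy']+f*y/z
E
python3 - <<'E'
import cv2
a=cv2.imread('pics/top0.png');
cv2.imwrite('pics/top0z.png',cv2.resize(a[155:285,170:330],None,fx=5,fy=4.6,interpolation=cv2.INTER_CUBIC)[:600])
cv2.imwrite('pics/top0r.png',cv2.resize(a[200:265,340:430],None,fx=8,fy=8,interpolation=cv2.INTER_CUBIC))
b=cv2.imread('pics/side0.png');
cv2.imwrite('pics/side0z.png',cv2.resize(b[150:275,200:340],None,fx=4.8,fy=4.8,interpolation=cv2.INTER_CUBIC))
cv2.imwrite('pics/side0r.png',cv2.resize(b[300:415,250:350],None,fx=5,fy=5,interpolation=cv2.INTER_CUBIC))
E
```

```text
(no output)
```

View pics/top0z.png

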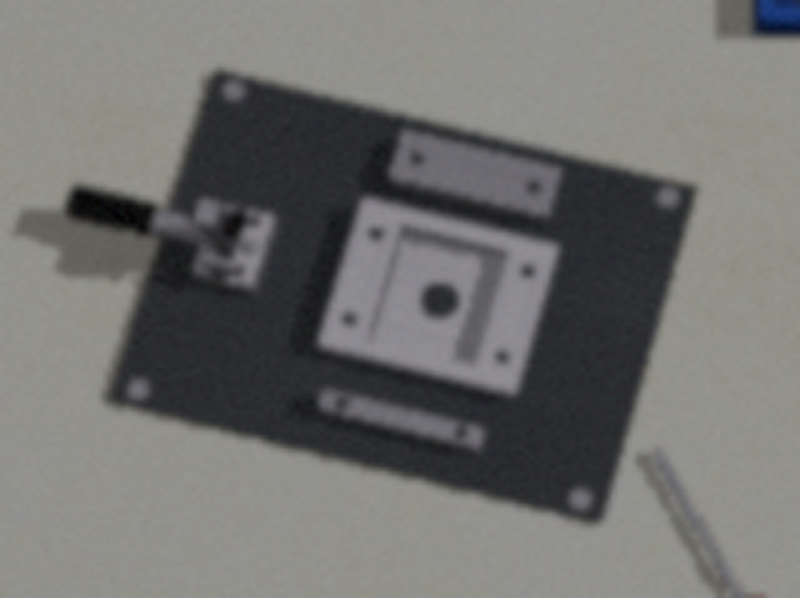

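View pics/top0r.png

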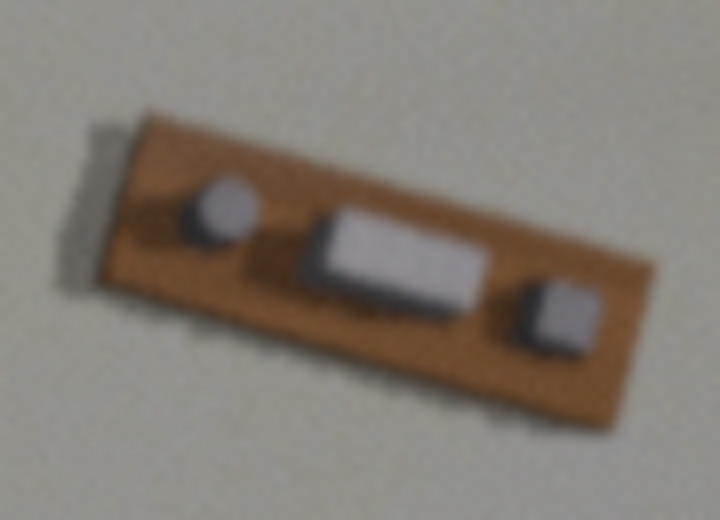

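View pics/side0z.png

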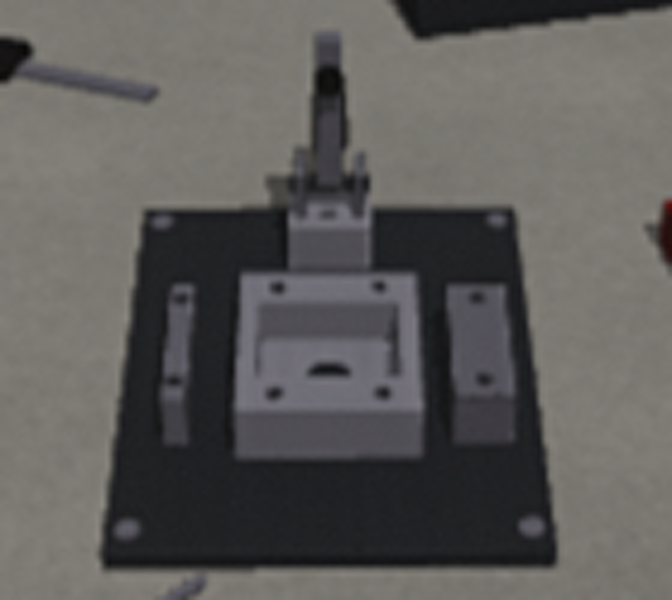

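View pics/side0r.png

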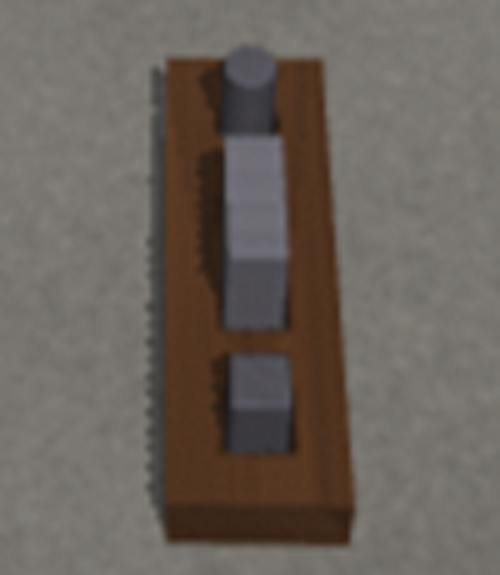

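```bash
cat > m.py <<'E'
import numpy as np, cv2
from h import *
a=cv2.imread('pics/top0.png'); m=cam('top'); ms=cam('side')
Z=lambda p:(170+(p[0]+.5)/5-.5,155+(p[1]+.5)/4.6-.5)
Q=lambda p:(340+(p[0]+.5)/8-.5,200+(p[1]+.5)/8-.5)
S=lambda p:(200+(p[0]+.5)/4.8-.5,150+(p[1]+.5)/4.8-.5)
T=lambda p:(250+(p[0]+.5)/5-.5,300+(p[1]+.5)/5-.5)
g=lambda L,f,z,mm=m,n='top':np.array([onz(mm,n,*f(p),z) for p in L])
def rep(s,P):
    print(s,'c',P.mean(0).round(4)); 
    for i in range(4):
        d=P[(i+1)%4]-P[i]; print('   len %.4f ang %.2f'%(np.linalg.norm(d),np.degrees(np.arctan2(d[1],d[0]))))
rep('nest',g([(212,70),(697,187),(602,523),(105,401)],Z,.012))
rep('house',g([(361,196),(560,243),(521,395),(318,348)],Z,.042))
rep('thick',g([(402,128),(561,166),(551,217),(388,177)],Z,.042))
rep('thin',g([(322,387),(485,426),(481,451),(319,410)],Z,.042))
rep('rack',g([(149,110),(657,264),(614,433),(102,281)],Q,.024))
rep('spacer',g([(341,206),(490,248),(475,313),(326,270)],Q,.060))
rep('nest side',g([(145,210),(514,210),(556,556),(103,556)],S,.012,ms,'side'))
rep('house side',g([(241,272),(416,272),(424,409),(233,409)],S,.042,ms,'side'))
rep('spacer side',g([(223,138),(284,138),(288,257),(224,257)],T,.060,ms,'side'))
rep('rack side',g([(166,59),(323,59),(352,510),(165,506)],T,.024,ms,'side'))
rep('thin side',g([(168,284),(195,284),(188,387),(161,387)],S,.042,ms,'side'))
rep('thick side',g([(446,284),(506,284),(515,394),(454,394)],S,.042,ms,'side'))
E
python3 m.py
```

```text
nest c [0.5401 0.0456 0.012 ]
   len 0.2794 ang -103.94
   len 0.2084 ang 165.98
   len 0.2801 ang 76.06
   len 0.2083 ang -14.21
house c [0.5353 0.0249 0.042 ]
   len 0.1111 ang -103.58
   len 0.0918 ang 167.67
   len 0.1121 ang 76.80
   len 0.0925 ang -12.89
thick c [0.6088 0.0073 0.042 ]
   len 0.0893 ang -103.79
   len 0.0310 ang 170.74
   len 0.0914 ang 75.86
   len 0.0304 ang -13.10
thin c [0.4628 0.0438 0.042 ]
   len 0.0899 ang -103.63
   len 0.0146 ang 172.68
   len 0.0896 ang 75.59
   len 0.0134 ang -5.19
rack c [ 0.5033 -0.3275  0.024 ]
   len 0.1799 ang -106.14
   len 0.0600 ang 164.22
   len 0.1798 ang 74.28
   len 0.0613 ang -15.70
spacer c [ 0.5036 -0.3282  0.06  ]
   len 0.0510 ang -104.97
   len 0.0224 ang 165.83
   len 0.0509 ang 74.69
   len 0.0221 ang -14.02
nest side c [0.5401 0.0445 0.012 ]
   len 0.2088 ang -14.52
   len 0.2798 ang -104.30
   len 0.2070 ang 165.24
   len 0.2790 ang 76.06
house side c [0.5358 0.0291 0.042 ]
   len 0.0907 ang -14.57
   len 0.1104 ang -104.08
   len 0.0908 ang 165.33
   len 0.1102 ang 75.88
spacer side c [ 0.5037 -0.3262  0.06  ]
   len 0.0214 ang -14.91
   len 0.0484 ang -106.64
   len 0.0212 ang 165.05
   len 0.0484 ang 73.49
rack side c [ 0.5035 -0.3269  0.024 ]
   len 0.0604 ang -14.87
   len 0.1814 ang -106.15
   len 0.0592 ang 163.68
   len 0.1799 ang 74.22
thin side c [0.4641 0.0509 0.042 ]
   len 0.0138 ang -14.58
   len 0.0833 ang -103.44
   len 0.0130 ang 165.34
   len 0.0833 ang 77.17
thick side c [0.6088 0.0104 0.042 ]
   len 0.0309 ang -14.58
   len 0.0888 ang -105.27
   len 0.0293 ang 165.34
   len 0.0888 ang 75.76
```

```bash
cat >> h.py <<'E'
NO=np.array([0.5353,0.0254]); NX=np.array([np.cos(np.radians(-14)),np.sin(np.radians(-14))]); NY=np.array([-NX[1],NX[0]])
def nest(x,y): return NO+x*NX+y*NY
def tonest(p): d=np.array(p[:2])-NO; return np.array([d@NX,d@NY])
def go(p,yaw=None,ref=None):
    """tool-frame shift (0.1 m units) from the present pose to p"""
    from workcell import bot
    o=bot.get_obs(); c=np.array(o['eef_pos']); M=R.from_quat(o['tool_rot'])
    x=M.apply([1,0,0]); y0=np.degrees(np.arctan2(x[1],x[0]))
    s=M.inv().apply(np.array(p)-c)/0.1
    print('shift',s.round(3),'yaw now %.2f'%y0,'roll %.4f'%(-((yaw-y0+180)%360-180)/90) if yaw is not None else '')
    return s
def st():
    from workcell import bot
    o=bot.get_obs(); M=R.from_quat(o['tool_rot']); x=M.apply([1,0,0])
    print('t %.2f'%o['clock'],'tcp',np.round(o['eef_pos'],4),'nest',(tonest(o['eef_pos'])*1e3).round(1),'yaw %.2f'%np.degrees(np.arctan2(x[1],x[0])),'F',np.round(o['ft_force'],1),'w %.4f'%o['grip_width'])
E
python3 - <<'E'
from h import *
st(); go([*nest(0,.150),.25],-14)
E
```

```text
t 0.15 tcp [ 0.175  -0.4679  0.2556] nest [-230.3 -565.8] yaw -69.50 F [-0.5  0.5  0.9] w 0.0855
shift [-4.595 -5.952  0.064] yaw now -69.50 roll -0.6167
```

Emit:
carry_out(moves=[[-0.38,-0.5,0,-0.095,-1],[-0.77,-1,0,-0.19,-1],[-0.77,-1,0,-0.28,-1],[-0.77,-1,0,-0.37,-1],[-0.77,-1,0,-0.46,-1],[-0.77,-1,0,-0.55,-1],[-0.77,-1,0,-0.617,-1],[-0.77,-1,0,-0.617,-1]])

```text
clock: 0.95
eef_pos: [0.2417, -0.3609, 0.256]
tool_rot: [0.993, -0.122, -0.0, -0.0]
ft_force: [0.1, 0.3, 0.0]
grip_width: 0.0002
```

Run:
```python
from h import *
st(); go([*nest(0,.150),.25],-14); go([*nest(0,-.1),.25],-14)
```

```text
t 0.95 tcp [ 0.2417 -0.3609  0.256 ] nest [-191.4 -445.9] yaw -13.98 F [0.1 0.3 0. ] w 0.0002
shift [ 1.917 -5.958  0.062] yaw now -13.98 roll 0.0003
shift [ 1.915 -3.458  0.061] yaw now -13.98 roll 0.0003
```

Emit:
carry_out(moves=[[0.33,-0.5,0,0,-1],[0.65,-1,0,0,-1],[0.65,-1,0,0,-1]])

```text
clock: 1.25
eef_pos: [0.3307, -0.2778, 0.2562]
tool_rot: [0.993, -0.122, 0.0, -0.001]
ft_force: [-0.1, -0.1, 1.0]
grip_width: -0.0002
```

Emit:
carry_out(moves=[[0.33,-0.5,0,0,-1],[0.65,-1,0,0,-1],[0.65,-1,0,0,-1]])

```text
clock: 1.55
eef_pos: [0.4186, -0.1959, 0.2561]
tool_rot: [0.993, -0.121, 0.0, -0.0]
ft_force: [-0.7, -0.9, -0.5]
grip_width: -0.0
```

Emit:
carry_out(moves=[[0.33,-0.5,0,0,-1],[0.6,-1,0,0,-1],[0.6,-1,0,0,-1],[0.6,-1,0,0,-1]])

```text
clock: 1.95
eef_pos: [0.4998, -0.1142, 0.2556]
tool_rot: [0.993, -0.12, -0.0, -0.0]
ft_force: [0.6, -0.1, 0.1]
grip_width: -0.0002
```

Run:
```python
from h import *
from workcell import imaging
import pickle
st(); m=cam('wrist'); im=imaging.camera('wrist'); cv2.imwrite('pics/w1.png',im[:,:,::-1]); pickle.dump(m,open('w1.pkl','wb'))
```

```text
t 1.95 tcp [ 0.4998 -0.1142  0.2556] nest [  -0.7 -144. ] yaw -13.84 F [ 0.6 -0.1  0.1] w -0.0002
```

View pics/w1.png

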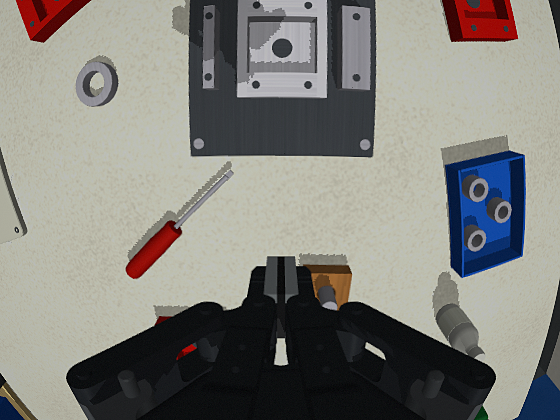

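Emit:
carry_out(moves=[[0,-0.5,0,0,-1],[0.01,-1,0,0,-1],[0.01,-1,0,0,-1]])

```text
clock: 2.3
eef_pos: [0.5239, -0.0161, 0.2563]
tool_rot: [0.993, -0.12, -0.0, -0.001]
ft_force: [-0.3, 0.4, 0.9]
grip_width: -0.0
```

Run:
```python
from h import *
from workcell import imaging
import pickle
st(); m=cam('wrist'); im=imaging.camera('wrist'); cv2.imwrite('pics/w2.png',im[:,:,::-1]); pickle.dump(m,open('w2.pkl','wb'))
```

```text
t 2.30 tcp [ 0.5239 -0.0161  0.2563] nest [ -1.1 -43.1] yaw -13.77 F [-0.3  0.4  0.9] w -0.0000
```

View pics/w2.png

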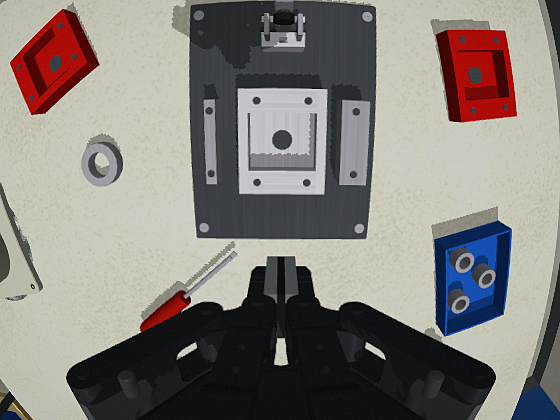

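Run:
```python
from h import *
import pickle
m=pickle.load(open('w2.pkl','rb'))
def r(s,L,z):
    P=np.array([tonest(onz(m,'wrist',u,v,z)) for u,v in L])*1e3
    print(s,P.mean(0).round(1),P.round(1).tolist())
r('nest',[(192,6),(375,7),(366,239),(197,238)],.012)
r('house',[(238,88),(328,89),(326,194),(239,194)],.042)
r('thin',[(204.5,99),(215,99),(217,184),(207,184)],.042)
r('thick',[(342,100),(369.5,100),(366,186),(340,184)],.042)
r('clampblock',[(270,35),(305,35),(305,35),(270,35)],.05)
```

```text
nest [ 0.8 21.2] [[-101.6, 159.7], [104.4, 160.0], [104.4, -117.7], [-104.0, -117.2]]
house [0.8 2. ] [[-44.4, 57.4], [46.1, 56.9], [47.0, -53.0], [-45.3, -53.4]]
thin [-73.9   2.4] [[-79.1, 47.4], [-68.1, 46.9], [-68.6, -42.4], [-79.6, -42.3]]
thick [75.5  2.1] [[60.6, 46.1], [89.6, 47.7], [90.3, -43.7], [61.6, -41.9]]
clampblock [  4.9 110.6] [[-12.1, 110.4], [22.0, 110.8], [22.0, 110.8], [-12.1, 110.4]]
```

Emit:
carry_out(moves=[[0.01,-0.5,0,0,-1],[0.02,-1,0,0,-1],[0.02,-1,0,0,-1]])

```text
clock: 2.65
eef_pos: [0.5503, 0.0798, 0.2561]
tool_rot: [0.993, -0.12, 0.0, -0.001]
ft_force: [-0.5, -1.4, -0.1]
grip_width: -0.0002
```

Emit:
carry_out(moves=[[0,-0.5,0,0,-1],[0.01,-0.95,0,0,-1],[0.01,-0.95,0.5,0,-1],[0.01,-0.95,0.9,0,-1],[0.01,-0.95,0.9,0,-1]])

```text
clock: 3.15
eef_pos: [0.5691, 0.1657, 0.1599]
tool_rot: [0.992, -0.123, -0.006, 0.003]
ft_force: [-1.1, -0.0, -1.0]
grip_width: -0.0001
```

```bash
sed -i 's/NO=np.array(\[0.5353,0.0254\])/NO=np.array([0.5361,0.0262])/' h.py
python3 - <<'E'
from h import *
from workcell import imaging
import pickle
st(); im=imaging.camera('side'); cv2.imwrite('pics/s3.png',cv2.resize(im[100:300,160:400,::-1],None,fx=3,fy=3)); im=imaging.camera('wrist'); cv2.imwrite('pics/w3.png',im[:,:,::-1])
E
```

```text
t 3.15 tcp [0.5691 0.1657 0.1599] nest [ -1.8 143.3] yaw -14.13 F [-1.1 -0.  -1. ] w -0.0001
```

View pics/s3.png

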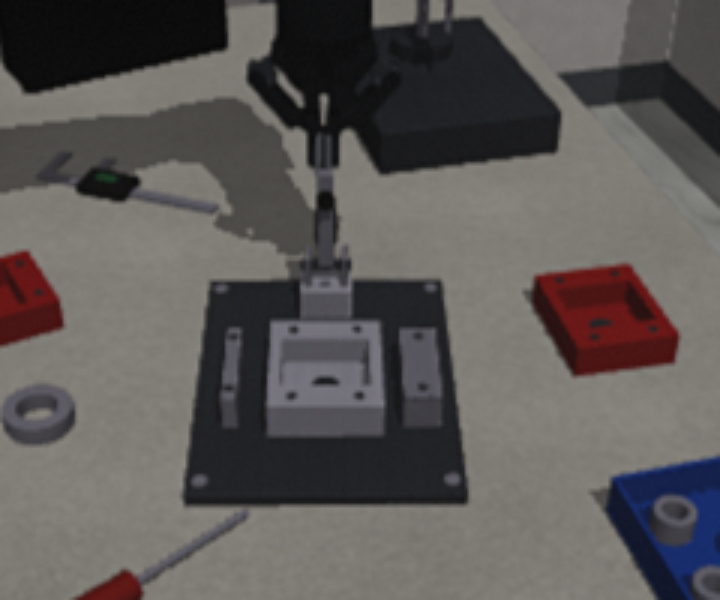

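View pics/w3.png

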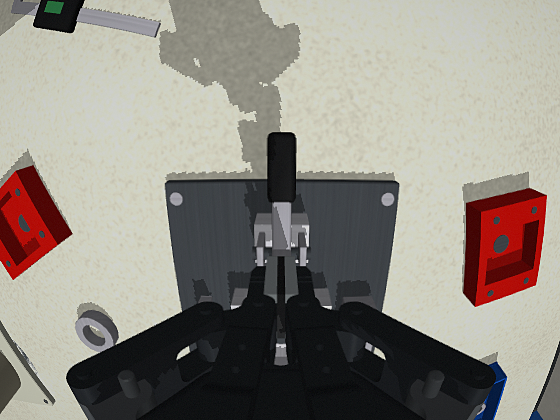

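Emit:
carry_out(moves=[[0.02,0,0.2,0,-1],[0.02,0,0.35,0,-1],[0.02,0,0.35,0,-1],[0.02,0.08,0.35,0,-1],[0.02,0.15,0.35,0,-1],[0.02,0.22,0.35,0,-1],[0.02,0.3,0.35,0,-1],[0.02,0.38,0.35,0,-1],[0.02,0.46,0.35,0,-1],[0.02,0.56,0.35,0,-1],[0.02,0.7,0.35,0,-1],[0.02,0.7,0.35,0,-1],[0.02,0.7,0.35,0,-1]])

```text
clock: 4.55
eef_pos: [0.559, 0.1003, 0.1324]
tool_rot: [0.993, -0.122, 0.001, 0.0]
ft_force: [0.1, -0.5, 0.2]
grip_width: 0.0
```

Run:
```python
from h import *
from workcell import imaging
st(); im=imaging.camera('side'); cv2.imwrite('pics/s4.png',cv2.resize(im[100:300,160:400,::-1],None,fx=3,fy=3)); im=imaging.camera('wrist'); cv2.imwrite('pics/w4.png',im[:,:,::-1])
```

```text
t 4.55 tcp [0.559  0.1003 0.1324] nest [ 4.3 77.4] yaw -14.03 F [ 0.1 -0.5  0.2] w 0.0000
```

View pics/s4.png

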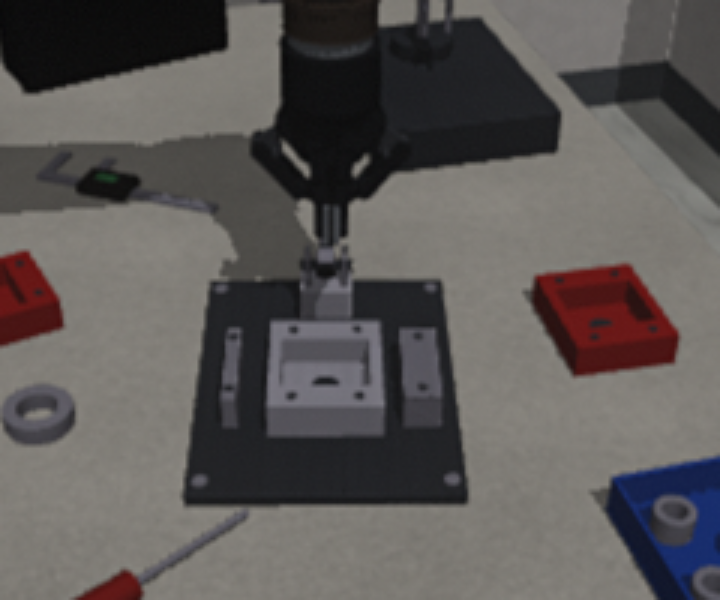

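View pics/w4.png

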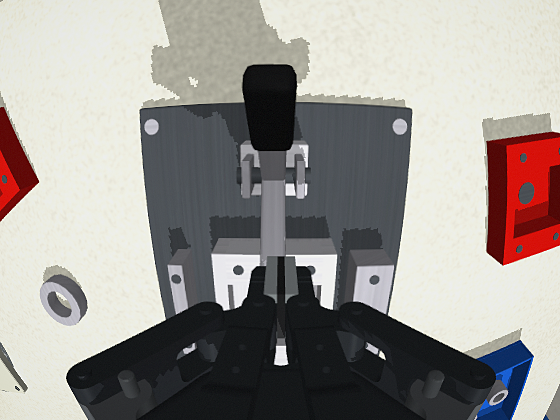

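Run:
```python
from h import *
from workcell import imaging
st(); im=imaging.camera('side'); cv2.imwrite('pics/s5.png',cv2.resize(im[150:250,210:330,::-1],None,fx=6,fy=6,interpolation=cv2.INTER_CUBIC))
m=cam('side')
for P in ([*nest(0,.115),.058],[*nest(0,.025),.058],[*nest(0,.115),.148],[*nest(0,.115-.064),.058+.064],[*nest(0,.115+.064),.058+.064]):
    u=proj(m,'side',P); print(((u[0]-210)*6,(u[1]-150)*6))
```

```text
t 4.65 tcp [0.5589 0.1007 0.1318] nest [ 4.1 77.8] yaw -14.00 F [ 0.2 -0.5 -0.6] w -0.0002
(np.float64(349.988308908425), np.float64(228.9087120997964))
(np.float64(350.49267794988305), np.float64(353.8664862652944))
(np.float64(348.74184079397025), np.float64(45.52722734015367))
(np.float64(349.43494495789355), np.float64(184.1815569055451))
(np.float64(348.8236864416248), np.float64(24.25480622793185))
```

View pics/s5.png

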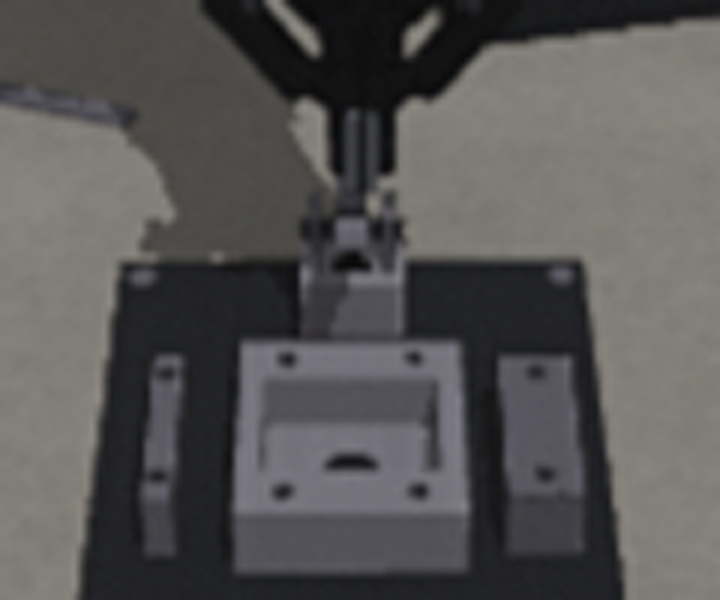

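Emit:
carry_out(moves=[[-0.04,0.1,0.07,0,-1],[-0.04,0.2,0.07,0,-1],[-0.04,0.3,0.07,0,-1],[-0.04,0.4,0.07,0,-1],[-0.04,0.4,0.07,0,-1]])

```text
clock: 5.2
eef_pos: [0.5451, 0.0617, 0.1246]
tool_rot: [0.992, -0.123, 0.0, 0.0]
ft_force: [0.4, 0.8, -0.1]
grip_width: 0.0003
```

Run:
```python
from h import *
from workcell import imaging
st(); im=imaging.camera('side'); cv2.imwrite('pics/s6.png',cv2.resize(im[150:250,210:330,::-1],None,fx=6,fy=6,interpolation=cv2.INTER_CUBIC))
im=imaging.camera('wrist'); cv2.imwrite('pics/w6.png',im[:,:,::-1])
```

```text
t 5.20 tcp [0.5451 0.0617 0.1246] nest [ 0.1 36.6] yaw -14.08 F [ 0.4  0.8 -0.1] w 0.0003
```

View pics/s6.png

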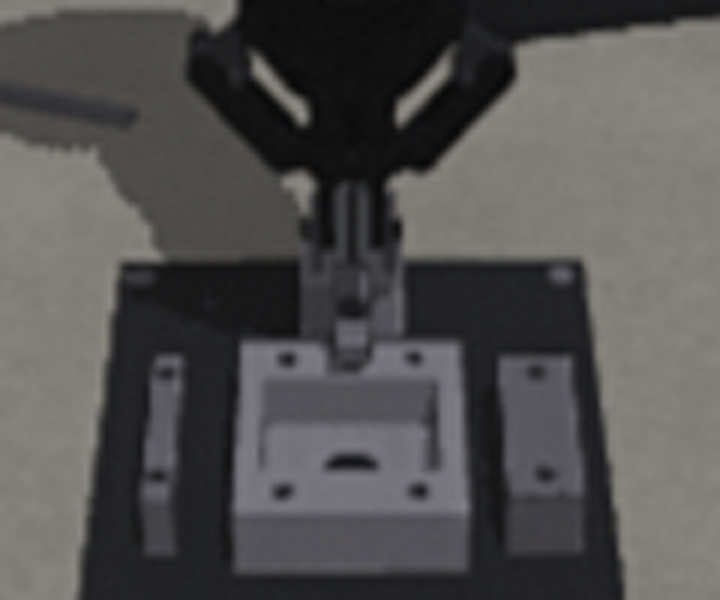

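View pics/w6.png

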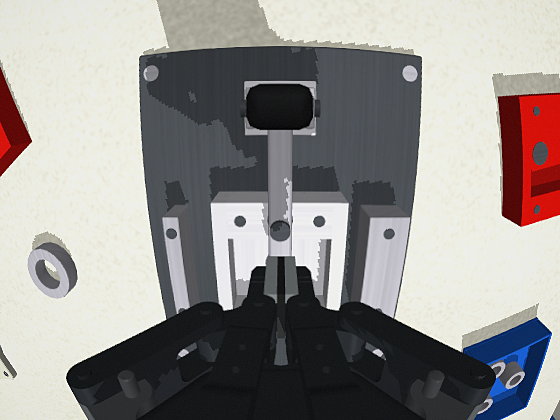

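Emit:
carry_out(moves=[[0,0.05,-0.5,0,-1],[0,0.3,-1,0,-1],[0,0.7,-1,0,0.1],[0,1,-1,0,0.1],[0,1,-1,0,0.1]])

```text
clock: 5.8
eef_pos: [0.5208, -0.0365, 0.2254]
tool_rot: [0.992, -0.124, 0.001, 0.0]
ft_force: [0.2, 0.6, -1.7]
grip_width: 0.0433
```

Run:
```python
from h import *
st(); go([.5036,-.3272,.20],-15.4)
from workcell import imaging
import pickle
m=cam('wrist'); im=imaging.camera('wrist'); cv2.imwrite('pics/w7.png',im[:,:,::-1]); pickle.dump(m,open('w7.pkl','wb'))
```

```text
t 5.80 tcp [ 0.5208 -0.0365  0.2254] nest [  0.3 -64.6] yaw -14.20 F [ 0.2  0.6 -1.7] w 0.0433
shift [0.546 2.86  0.256] yaw now -14.20 roll 0.0133
```

View pics/w7.png

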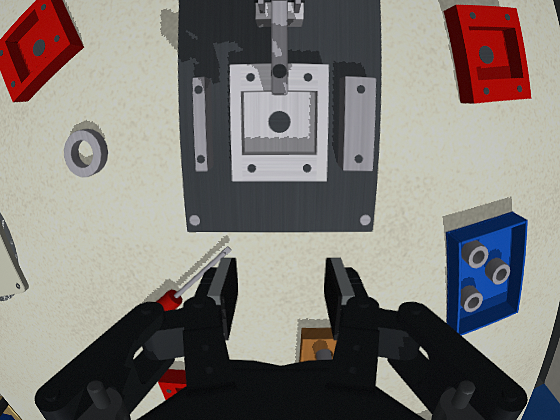

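Emit:
carry_out(moves=[[0.1,0.5,0,0.005,0.1],[0.2,1,0,0.013,0.1],[0.2,1,0,0.013,0.1]])

```text
clock: 6.15
eef_pos: [0.5166, -0.1393, 0.2239]
tool_rot: [0.991, -0.134, 0.0, 0.001]
ft_force: [-0.5, 0.2, 0.1]
grip_width: 0.0471
```

Emit:
carry_out(moves=[[0.1,0.5,0,0,0.1],[0.2,1,0,0,0.1],[0.2,1,0,0,0.1]])

```text
clock: 6.45
eef_pos: [0.5098, -0.2412, 0.2237]
tool_rot: [0.991, -0.134, 0.0, 0.001]
ft_force: [-0.3, 0.2, -0.3]
grip_width: 0.0469
```

Run:
```python
from h import *
st(); go([.5036,-.3272,.20],-15.4)
from workcell import imaging
import pickle
m=cam('wrist'); im=imaging.camera('wrist'); cv2.imwrite('pics/w8.png',im[:,:,::-1]); pickle.dump(m,open('w8.pkl','wb'))
```

```text
t 6.45 tcp [ 0.5098 -0.2412  0.2237] nest [  39.1 -265.8] yaw -15.42 F [-0.3  0.2 -0.3] w 0.0469
shift [0.169 0.845 0.238] yaw now -15.42 roll -0.0002
```

View pics/w8.png

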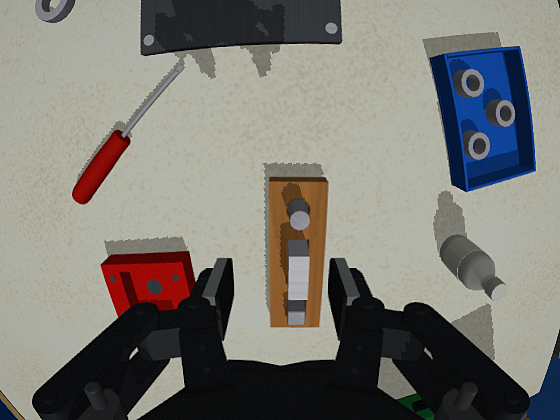

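Run:
```python
from h import *
import pickle
m=pickle.load(open('w8.pkl','rb')); im=cv2.imread('pics/w8.png')
cv2.imwrite('pics/w8z.png',cv2.resize(im[170:330,230:360],None,fx=3.7,fy=3.7,interpolation=cv2.INTER_CUBIC))
P=np.array([onz(m,'wrist',u,v,.06) for u,v in [(288.5,257.5),(308.5,257),(306.5,300),(289.5,300)]])
print(P.round(4)); print(P.mean(0))
P=np.array([onz(m,'wrist',u,v,.024) for u,v in [(269,181),(327.5,181),(319,327),(270.5,327)]])
print(P.round(4)); print(P.mean(0))
```

```text
[[ 0.501  -0.3012  0.06  ]
 [ 0.5197 -0.306   0.06  ]
 [ 0.5063 -0.3538  0.06  ]
 [ 0.4895 -0.3489  0.06  ]]
[ 0.50411974 -0.32748971  0.06      ]
[[ 0.5003 -0.2318  0.024 ]
 [ 0.557  -0.2473  0.024 ]
 [ 0.5087 -0.4218  0.024 ]
 [ 0.4517 -0.4053  0.024 ]]
[ 0.50440695 -0.32655016  0.024     ]
```

View pics/w8z.png

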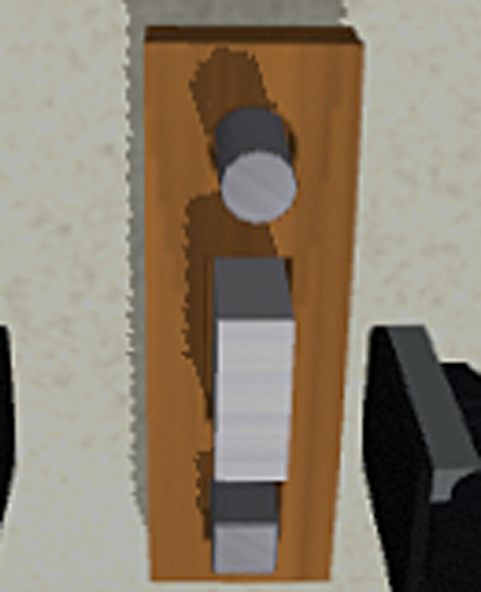

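Run:
```python
from h import *
go([.504,-.3272,.11],-15.6);go([.504,-.3272,.064],-15.6)
```

```text
shift [0.178 0.866 1.135] yaw now -15.33 roll 0.0030
shift [0.178 0.866 1.595] yaw now -15.33 roll 0.0030
```

Emit:
carry_out(moves=[[0.09,0.43,0,0.003,0.1],[0.178,0.866,0,0.003,0.1],[0.178,0.866,0.4,0.003,0.1],[0.178,0.866,0.8,0.003,0.1],[0.178,0.866,1.0,0.003,0.1],[0.178,0.866,1.0,0.003,0.1]])

```text
clock: 7.1
eef_pos: [0.5026, -0.3221, 0.12]
tool_rot: [0.991, -0.133, -0.004, -0.002]
ft_force: [0.1, 0.5, 0.1]
grip_width: 0.0468
```

Run:
```python
from h import *
st();go([.504,-.3272,.064],-15.6)
from workcell import imaging
im=imaging.camera('wrist'); cv2.imwrite('pics/w9.png',im[:,:,::-1])
```

```text
t 7.10 tcp [ 0.5026 -0.3221  0.12  ] nest [  51.7 -346. ] yaw -15.27 F [0.1 0.5 0.1] w 0.0468
shift [0.032 0.048 0.56 ] yaw now -15.27 roll 0.0037
```

View pics/w9.png

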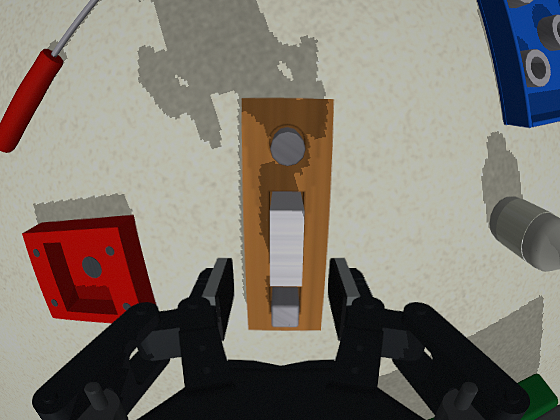

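Emit:
carry_out(moves=[[0.03,0.04,0.2,0.003,0.1],[0.03,0.04,0.4,0.003,0.1],[0.03,0.04,0.56,0.003,0.1],[0.03,0.04,0.56,0.003,0.1],[0.03,0.04,0.56,0.003,0.1]])

```text
clock: 7.65
eef_pos: [0.5074, -0.3302, 0.0701]
tool_rot: [0.991, -0.136, 0.001, 0.0]
ft_force: [0.7, 0.6, 0.1]
grip_width: 0.0469
```

Run:
```python
from h import *
st();go([.504,-.3272,.064],-15.6)
from workcell import imaging
im=imaging.camera('side'); cv2.imwrite('pics/s10.png',cv2.resize(im[280:420,240:380,::-1],None,fx=4,fy=4,interpolation=cv2.INTER_CUBIC))
```

```text
t 7.65 tcp [ 0.5074 -0.3302  0.0701] nest [  58.3 -352.8] yaw -15.61 F [0.7 0.6 0.1] w 0.0469
shift [-0.041 -0.02   0.061] yaw now -15.61 roll -0.0001
```

View pics/s10.png

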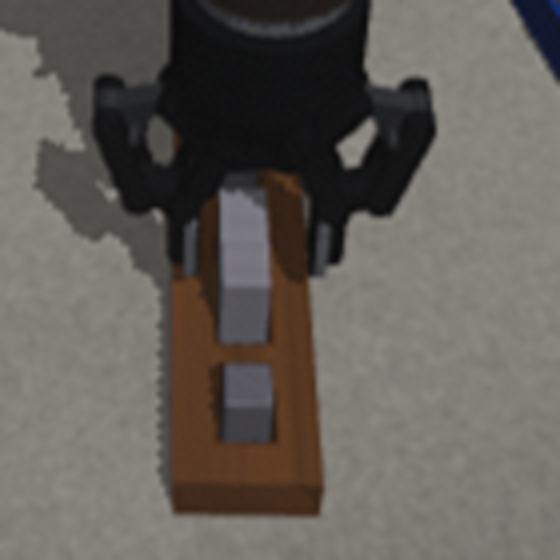

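Emit:
carry_out(moves=[[-0.04,-0.02,0.06,0,0.1],[-0.04,-0.02,0.06,0,0.1],[-0.04,-0.02,0.06,0,0.1],[-0.04,-0.02,0.06,0,0.1]])

```text
clock: 8.1
eef_pos: [0.5027, -0.3275, 0.0626]
tool_rot: [0.991, -0.136, 0.0, 0.0]
ft_force: [0.2, -0.3, -0.6]
grip_width: 0.0467
```

Run:
```python
from h import *
st();go([.504,-.3272,.064],-15.6)
```

```text
t 8.10 tcp [ 0.5027 -0.3275  0.0626] nest [  53.2 -351.3] yaw -15.69 F [ 0.2 -0.3 -0.6] w 0.0467
shift [ 0.012 -0.007 -0.014] yaw now -15.69 roll -0.0010
```

Good; nudge and close.

Emit:
carry_out(moves=[[0.01,0,0,0,0.1],[0.01,0,0,0,-0.3],[0.01,0,0,0,-1],[0.01,0,0,0,-1],[0.01,0,0,0,-1],[0.01,0,0,0,-1]])

```text
clock: 8.7
eef_pos: [0.5038, -0.3279, 0.0625]
tool_rot: [0.991, -0.136, 0.0, 0.0]
ft_force: [0.2, 0.4, 1.4]
grip_width: 0.019
```

Run:
```python
from h import *
st()
from workcell import imaging
im=imaging.camera('side'); cv2.imwrite('pics/s11.png',cv2.resize(im[280:420,240:380,::-1],None,fx=4,fy=4,interpolation=cv2.INTER_CUBIC))
```

```text
t 8.70 tcp [ 0.5038 -0.3279  0.0625] nest [  54.3 -351.4] yaw -15.68 F [0.2 0.4 1.4] w 0.0190
```

View pics/s11.png

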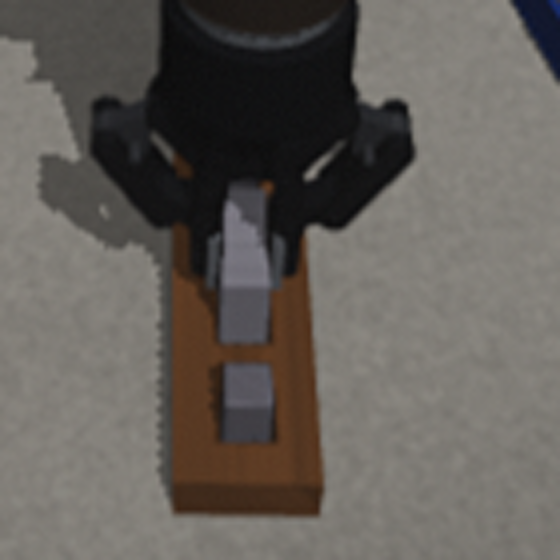

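Emit:
carry_out(moves=[[0,0,0,0,-0.3],[0,0,0,0,-0.3],[0,0,-0.025,0,-0.3],[0,0,-0.025,0,-0.3],[0,0,-0.025,0,-0.3],[0,0,-0.025,0,-1],[0,0,-0.025,0,-1],[0,0,-0.025,0,-1],[0,0,-0.025,0,-1]])

```text
clock: 9.65
eef_pos: [0.5038, -0.3278, 0.065]
tool_rot: [0.991, -0.136, 0.0, 0.0]
ft_force: [-0.2, -1.1, 1.3]
grip_width: 0.0188
```

Run:
```python
from h import *
st()
```

```text
t 9.65 tcp [ 0.5038 -0.3278  0.065 ] nest [  54.3 -351.3] yaw -15.68 F [-0.2 -1.1  1.3] w 0.0188
```

Emit:
carry_out(moves=[[0,0,-0.1,0,-1],[0,0,-0.25,0,-1],[0,0,-0.5,0,-1],[0,0,-0.8,0,-1],[0,0,-1,0,-1],[0,0,-1,0,-1],[0,0,-1,0,-1]])

```text
clock: 10.35
eef_pos: [0.5034, -0.3276, 0.1646]
tool_rot: [0.991, -0.136, -0.0, -0.0]
ft_force: [-0.4, -0.2, -2.4]
grip_width: 0.0184
```

Run:
```python
from h import *
from workcell import imaging
st(); go([*nest(-.057,0),.18],-14)
im=imaging.camera('side'); cv2.imwrite('pics/s12.png',im[:,:,::-1])
```

```text
t 10.35 tcp [ 0.5034 -0.3276  0.1646] nest [  53.8 -351.2] yaw -15.68 F [-0.4 -0.2 -2.4] w 0.0184
shift [-1.211 -3.478 -0.154] yaw now -15.68 roll -0.0187
```

View pics/s12.png

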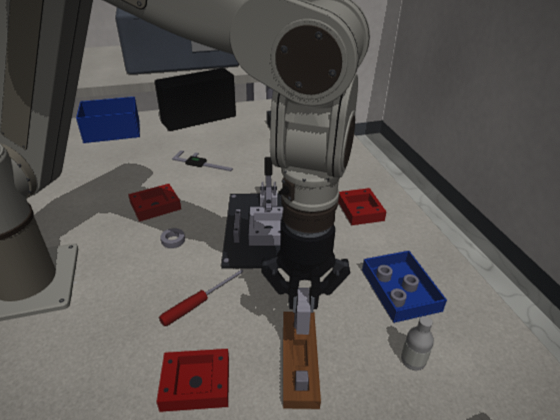

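Emit:
carry_out(moves=[[-0.1,-0.3,-0.1,-0.005,-1],[-0.2,-0.65,-0.15,-0.01,-1],[-0.3,-1,-0.15,-0.0187,-1],[-0.3,-1,-0.15,-0.0187,-1]])

```text
clock: 10.8
eef_pos: [0.5002, -0.2189, 0.1779]
tool_rot: [0.993, -0.119, -0.002, -0.002]
ft_force: [-0.3, -0.5, -0.8]
grip_width: 0.0187
```

Emit:
carry_out(moves=[[-0.1,-0.3,0,0,-1],[-0.2,-0.65,0,0,-1],[-0.3,-1,0,0,-1],[-0.3,-1,0,0,-1],[-0.3,-1,0,0,-1]])

```text
clock: 11.3
eef_pos: [0.4961, -0.1186, 0.1785]
tool_rot: [0.993, -0.121, -0.001, 0.0]
ft_force: [1.0, -0.4, -1.0]
grip_width: 0.0184
```

Run:
```python
from h import *
from workcell import imaging
import pickle
st(); go([*nest(-.057,0),.18],-14)
m=cam('wrist'); im=imaging.camera('wrist'); cv2.imwrite('pics/w13.png',im[:,:,::-1]); pickle.dump(m,open('w13.pkl','wb'))
```

```text
t 11.30 tcp [ 0.4961 -0.1186  0.1785] nest [  -3.7 -150.2] yaw -13.91 F [ 1.  -0.4 -1. ] w 0.0184
shift [-0.53  -1.502 -0.014] yaw now -13.91 roll 0.0010
```

View pics/w13.png

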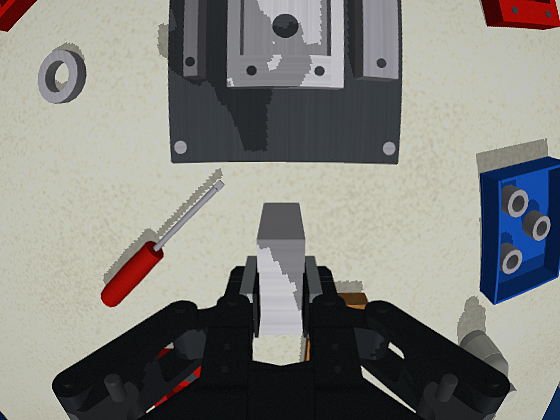

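Emit:
carry_out(moves=[[-0.1,-0.3,0,0,-1],[-0.2,-0.55,0,0,-1],[-0.3,-0.75,0,0,-1],[-0.3,-0.75,0,0,-1]])

```text
clock: 11.75
eef_pos: [0.4852, -0.0383, 0.1792]
tool_rot: [0.993, -0.121, -0.001, -0.0]
ft_force: [0.3, -0.7, -1.0]
grip_width: 0.0184
```

Emit:
carry_out(moves=[[-0.1,-0.3,0,0,-1],[-0.2,-0.55,0,0,-1],[-0.24,-0.75,0.2,0,-1],[-0.24,-0.75,0.4,0,-1],[-0.24,-0.75,0.4,0,-1],[-0.24,-0.75,0.4,0,-1]])

```text
clock: 12.35
eef_pos: [0.4807, 0.0383, 0.1395]
tool_rot: [0.992, -0.123, -0.001, 0.0]
ft_force: [0.3, -0.1, -0.7]
grip_width: 0.0188
```

Run:
```python
from h import *
from workcell import imaging
import pickle
st(); go([*nest(-.057,0),.12],-14)
m=cam('wrist'); im=imaging.camera('wrist'); cv2.imwrite('pics/w14.png',im[:,:,::-1]); pickle.dump(m,open('w14.pkl','wb'))
```

```text
t 12.35 tcp [0.4807 0.0383 0.1395] nest [-56.7  -1.6] yaw -14.10 F [ 0.3 -0.1 -0.7] w 0.0188
shift [-0.003 -0.017  0.195] yaw now -14.10 roll -0.0011
```

View pics/w14.png

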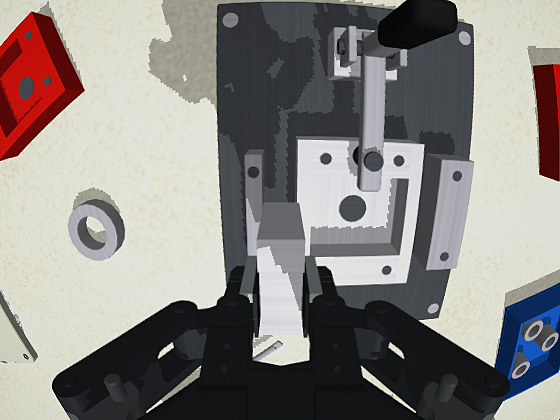

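Run:
```python
import cv2
im=cv2.imread('pics/w14.png'); cv2.imwrite('pics/w14z.png',cv2.resize(im[130:260,235:365],None,fx=4.6,fy=4.6,interpolation=cv2.INTER_CUBIC))
```

```text
(no output)
```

View pics/w14z.png

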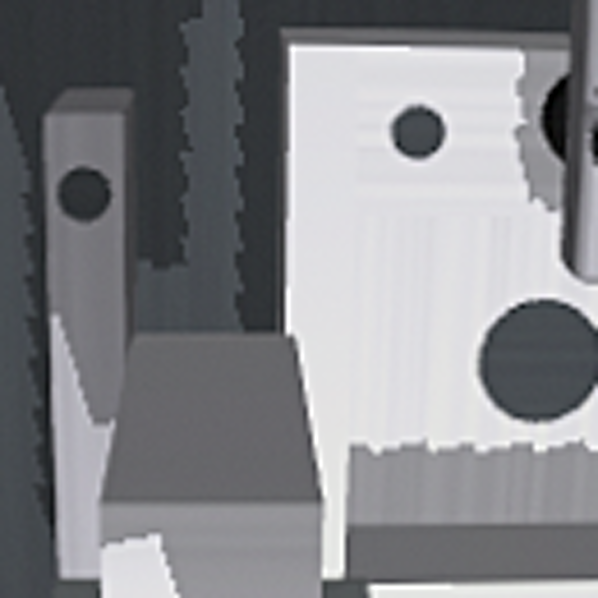

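Run:
```python
from h import *
import pickle
m=pickle.load(open('w14.pkl','rb'))
S=lambda u,v:(235+(u+.5)/4.6-.5,130+(v+.5)/4.6-.5)
b=.1395-.059
for s,p,z in [('bot L',(130,340),b+.002),('bot R',(297,340),b+.002),('top L',(102,500),b+.054),('top R',(322,500),b+.054),('thin far',(126,113),.042),('thin near',(126,350),.042),('house far',(289,45),.042),('house near',(286,325),.042),('thinL',(44,113),.042),('thinLnear',(56,578),.042)]:
    print(s,(tonest(onz(m,'wrist',*S(*p),z))*1e3).round(2))
```

```text
bot L [-66.59  24.17]
bot R [-46.25  24.13]
top L [-66.29  24.9 ]
top R [-46.76  24.87]
thin far [-69.04  46.33]
thin near [-69.62  10.49]
house far [-45.56  56.19]
house near [-45.61  14.36]
thinL [-80.96  46.47]
thinLnear [-81.67 -27.53]
```

Emit:
carry_out(moves=[[-0.01,-0.015,0.1,0,-1],[-0.01,-0.015,0.2,0,-1],[-0.01,-0.015,0.3,0,-1],[-0.01,-0.015,0.3,0,-1],[-0.01,-0.015,0.3,0,-1],[-0.01,-0.015,0.3,0,-1]])

```text
clock: 13.0
eef_pos: [0.4803, 0.0413, 0.11]
tool_rot: [0.993, -0.122, 0.0, -0.0]
ft_force: [0.7, 0.2, -1.2]
grip_width: 0.0189
```

Run:
```python
from h import *
from workcell import imaging
import pickle
st(); go([*nest(-.0575,0.0005),.071],-14)
m=cam('wrist'); im=imaging.camera('wrist'); pickle.dump(m,open('w15.pkl','wb'))
cv2.imwrite('pics/w15z.png',cv2.resize(im[130:260,215:345,::-1],None,fx=4.6,fy=4.6,interpolation=cv2.INTER_CUBIC))
```

```text
t 13.00 tcp [0.4803 0.0413 0.11  ] nest [-57.8   1.2] yaw -13.99 F [ 0.7  0.2 -1.2] w 0.0189
shift [0.003 0.007 0.39 ] yaw now -13.99 roll 0.0001
```

View pics/w15z.png

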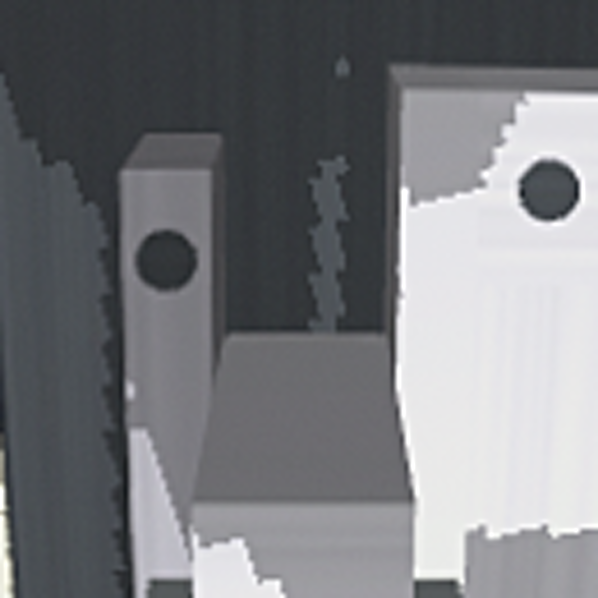

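Emit:
carry_out(moves=[[0,0,0.06,0,-1],[0,0,0.12,0,-1],[0,0,0.18,0,-1],[0,0,0.24,0,-1],[0,0,0.3,0,-1],[0,0,0.35,0,-1],[0,0,0.35,0,-1],[0,0,0.35,0,-1]])

```text
clock: 13.85
eef_pos: [0.48, 0.0413, 0.0747]
tool_rot: [0.993, -0.122, -0.0, 0.0]
ft_force: [-0.9, 0.1, -0.5]
grip_width: 0.0189
```

Run:
```python
from h import *
from workcell import imaging
import pickle
st(); go([*nest(-.0575,0.0005),.071],-14)
m=cam('wrist'); im=imaging.camera('wrist'); pickle.dump(m,open('w16.pkl','wb'))
cv2.imwrite('pics/w16.png',im[:,:,::-1])
```

```text
t 13.85 tcp [0.48   0.0413 0.0747] nest [-58.1   1. ] yaw -14.00 F [-0.9  0.1 -0.5] w 0.0189
shift [0.006 0.005 0.037] yaw now -14.00 roll 0.0000
```

View pics/w16.png

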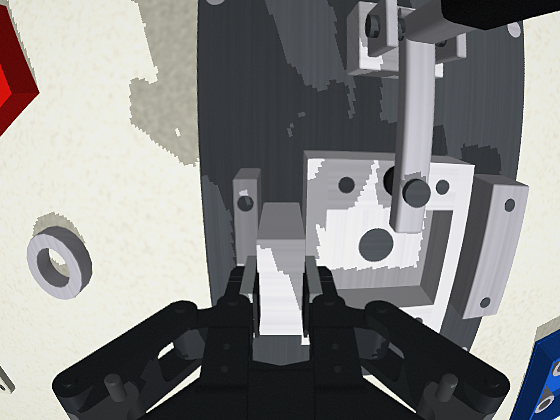

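Emit:
carry_out(moves=[[0,0,0.02,0,-1],[0,0,0.04,0,-1],[0,0,0.045,0,-1],[0,0,0.045,0,-1]])

```text
clock: 14.3
eef_pos: [0.4804, 0.0413, 0.071]
tool_rot: [0.993, -0.122, 0.001, -0.0]
ft_force: [-2.0, 0.0, 4.3]
grip_width: 0.0187
```

Emit:
carry_out(moves=[[0,0,0,0,-0.8],[0,0,-0.005,0,-0.5],[0,0,-0.005,0,-0.3],[0,0,-0.005,0,-0.3],[0,0,-0.1,0,-0.3],[0,0,-0.3,0,-0.3],[0,0,-0.6,0,-0.3],[0,0,-1,0,-0.3],[0,0,-1,0,-0.3],[0,0,-1,0,-0.3]])

```text
clock: 15.3
eef_pos: [0.481, 0.0413, 0.1719]
tool_rot: [0.993, -0.122, 0.002, -0.0]
ft_force: [-0.2, -0.5, -1.5]
grip_width: 0.0302
```

Run:
```python
from h import *
from workcell import imaging
import pickle
st(); 
m=cam('wrist'); im=imaging.camera('wrist'); pickle.dump(m,open('w17.pkl','wb'))
cv2.imwrite('pics/w17.png',im[:,:,::-1])
im=imaging.camera('side'); cv2.imwrite('pics/s17.png',cv2.resize(im[130:280,200:350,::-1],None,fx=4,fy=4,interpolation=cv2.INTER_CUBIC))
```

```text
t 15.30 tcp [0.481  0.0413 0.1719] nest [-57.1   1.4] yaw -14.00 F [-0.2 -0.5 -1.5] w 0.0302
```

View pics/w17.png

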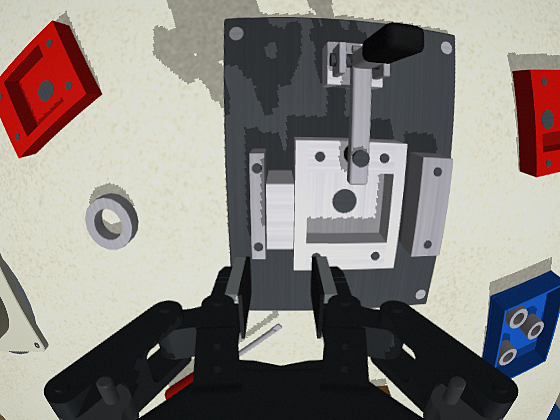

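View pics/s17.png

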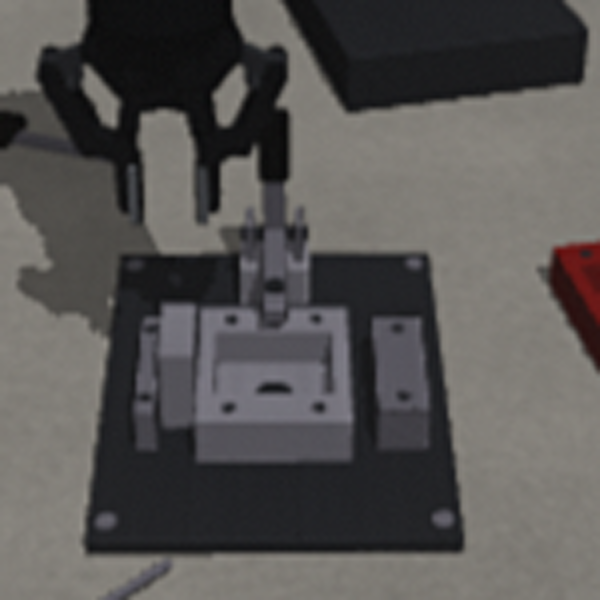

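Run:
```python
from h import *
go([*nest(0,.080),.172],-14);go([*nest(0,.080),.123],-14)
```

```text
shift [ 0.586 -0.792 -0.023] yaw now -14.00 roll 0.0000
shift [ 0.587 -0.792  0.467] yaw now -14.00 roll 0.0000
```

Emit:
carry_out(moves=[[0.3,-0.4,-0.1,0,-1],[0.587,-0.7,-0.1,0,-1],[0.587,-0.79,0,0,-1],[0.587,-0.79,0.2,0,-1],[0.587,-0.79,0.4,0,-1],[0.587,-0.79,0.47,0,-1],[0.587,-0.79,0.47,0,-1],[0.587,-0.79,0.47,0,-1]])

```text
clock: 16.2
eef_pos: [0.5559, 0.1036, 0.1234]
tool_rot: [0.993, -0.122, -0.0, 0.0]
ft_force: [-0.6, -0.8, 0.1]
grip_width: -0.0001
```

Run:
```python
from h import *
from workcell import imaging
st(); go([*nest(0,.175),.120],-14)
im=imaging.camera('wrist'); cv2.imwrite('pics/w18.png',im[:,:,::-1])
```

```text
t 16.20 tcp [0.5559 0.1036 0.1234] nest [ 0.5 79.9] yaw -14.01 F [-0.6 -0.8  0.1] w -0.0001
shift [-0.006 -0.951  0.033] yaw now -14.01 roll -0.0001
```

View pics/w18.png

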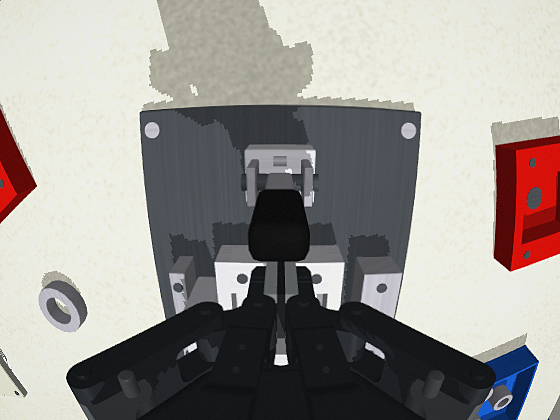

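Emit:
carry_out(moves=[[0,-0.1,0,0,-1],[0,-0.18,0,0,-1],[0,-0.26,0,0,-1],[0,-0.34,0,0,-1],[0,-0.42,0.01,0,-1],[0,-0.5,0.02,0,-1],[0,-0.58,0.03,0,-1],[0,-0.66,0.03,0,-1],[0,-0.75,0.03,0,-1],[0,-0.85,0.03,0,-1],[0,-0.95,0.03,0,-1],[0,-0.95,0.03,0,-1],[0,-0.95,0.03,0,-1]])

```text
clock: 17.55
eef_pos: [0.579, 0.1965, 0.1202]
tool_rot: [0.993, -0.121, -0.0, 0.0]
ft_force: [0.2, 0.1, -0.8]
grip_width: -0.0
```

Run:
```python
from h import *
from workcell import imaging
st()
im=imaging.camera('wrist'); cv2.imwrite('pics/w19.png',im[:,:,::-1])
im=imaging.camera('side'); cv2.imwrite('pics/s19.png',cv2.resize(im[130:280,200:350,::-1],None,fx=4,fy=4,interpolation=cv2.INTER_CUBIC))
```

```text
t 17.55 tcp [0.579  0.1965 0.1202] nest [  0.5 175.6] yaw -13.94 F [ 0.2  0.1 -0.8] w -0.0000
```

View pics/w19.png

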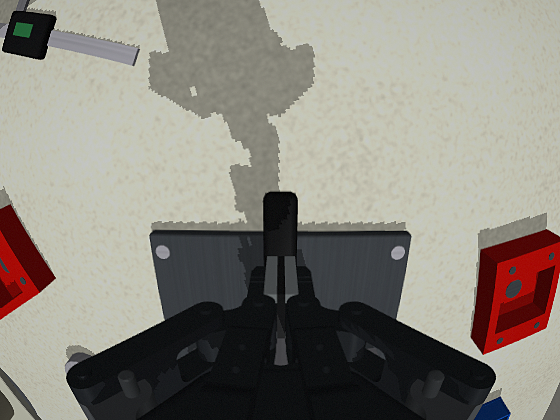

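View pics/s19.png

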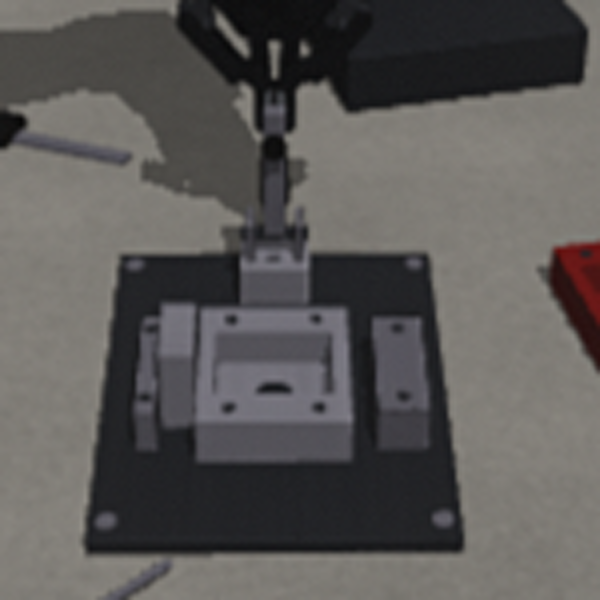

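Emit:
carry_out(moves=[[0,0,-0.4,0,-1],[0,0,-0.8,0,-1],[0,0,-1,0,-1],[0,0.3,-1,0,-1],[0,0.7,-1,0,-1],[0,1,-1,0,-1],[0,1,-1,0,-1]])

```text
clock: 18.35
eef_pos: [0.5538, 0.0952, 0.2207]
tool_rot: [0.992, -0.124, -0.0, 0.001]
ft_force: [-0.2, 0.2, 0.6]
grip_width: -0.0002
```

Emit:
carry_out(moves=[[0,0.4,0,0,-1],[0,0.75,0,0,-1],[0,0.75,0.4,0,-1],[0,0.75,0.8,0,-1],[0,0.75,0.9,0,-1],[0,0.75,0.9,0,-1],[0,0.75,0.9,0,-1]])

```text
clock: 19.05
eef_pos: [0.5379, 0.0265, 0.1317]
tool_rot: [0.993, -0.122, 0.001, -0.0]
ft_force: [-0.0, 0.7, 0.1]
grip_width: -0.0001
```

Run:
```python
from h import *
from workcell import imaging
import pickle
st(); go([*nest(-.005,.001),.050],-14)
m=cam('wrist');im=imaging.camera('wrist'); cv2.imwrite('pics/w20.png',im[:,:,::-1]);pickle.dump(m,open('w20.pkl','wb'))
```

```text
t 19.05 tcp [0.5379 0.0265 0.1317] nest [1.7 0.7] yaw -13.97 F [-0.   0.7  0.1] w -0.0001
shift [-0.068 -0.002  0.817] yaw now -13.97 roll 0.0004
```

View pics/w20.png

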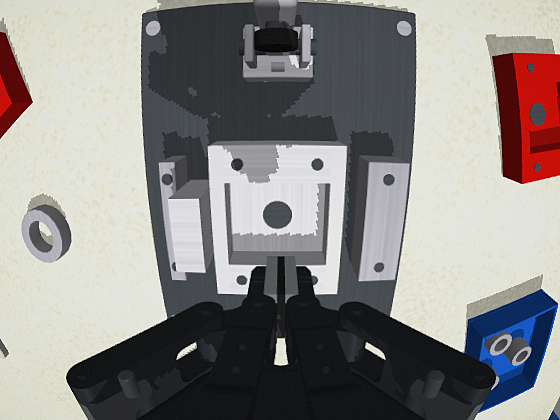

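Emit:
carry_out(moves=[[-0.07,0,0.25,0,-1],[-0.07,0,0.5,0,-1],[-0.07,0,0.65,0,-1],[-0.07,0,0.75,0,-1],[-0.07,0,0.8,0,-1],[-0.07,0,0.8,0,-1],[-0.07,0,0.8,0,-1]])

```text
clock: 19.8
eef_pos: [0.531, 0.0279, 0.0513]
tool_rot: [0.993, -0.122, 0.001, -0.0]
ft_force: [0.3, -0.4, 0.3]
grip_width: 0.0001
```

Run:
```python
from h import *
from workcell import imaging
import pickle
st()
im=imaging.camera('side'); cv2.imwrite('pics/s21.png',cv2.resize(im[130:280,200:350,::-1],None,fx=4,fy=4,interpolation=cv2.INTER_CUBIC))
```

```text
t 19.80 tcp [0.531  0.0279 0.0513] nest [-5.4  0.4] yaw -13.99 F [ 0.3 -0.4  0.3] w 0.0001
```

View pics/s21.png

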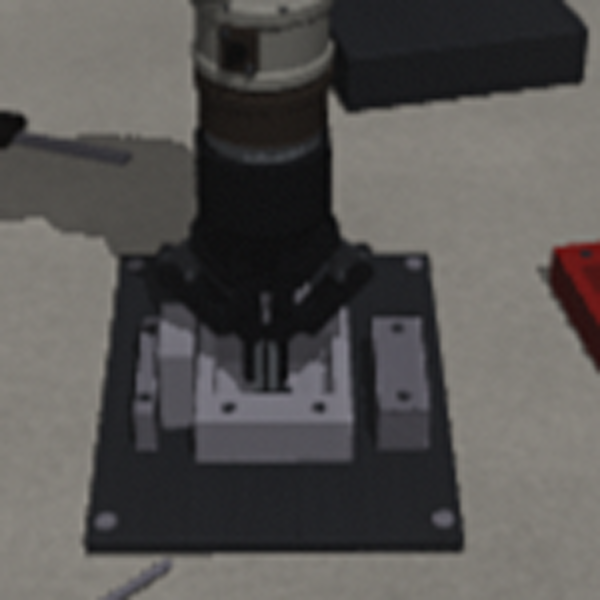

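Emit:
carry_out(moves=[[-0.05,0,0,0,-1],[-0.08,0,0,0,-1],[-0.1,0,0,0,-1],[-0.11,0,0,0,-1],[-0.12,0,0,0,-1],[-0.13,0,0,0,-1],[-0.14,0,0,0,-1],[-0.15,0,0,0,-1],[-0.16,0,0,0,-1],[-0.17,0,0,0,-1],[-0.17,0,0,0,-1]])

```text
clock: 20.95
eef_pos: [0.514, 0.0319, 0.0504]
tool_rot: [0.993, -0.122, 0.001, 0.0]
ft_force: [2.1, -0.6, -1.6]
grip_width: -0.0001
```

Run:
```python
from h import *
st()
```

```text
t 20.95 tcp [0.514  0.0319 0.0504] nest [-22.8   0.1] yaw -14.00 F [ 2.1 -0.6 -1.6] w -0.0001
```

Emit:
carry_out(moves=[[-0.005,0,0,0,-1],[-0.01,0,0,0,-1],[-0.015,0,0,0,-1],[-0.02,0,0,0,-1],[-0.025,0,0,0,-1],[-0.03,0,0,0,-1],[-0.03,0,0,0,-1]])

```text
clock: 21.65
eef_pos: [0.5111, 0.0325, 0.0504]
tool_rot: [0.993, -0.122, 0.001, 0.0]
ft_force: [4.5, -1.2, -1.9]
grip_width: 0.0001
```

Run:
```python
from h import *
st()
from workcell import imaging
im=imaging.camera('wrist'); cv2.imwrite('pics/w22.png',im[:,:,::-1])
```

```text
t 21.65 tcp [0.5111 0.0325 0.0504] nest [-25.8   0.1] yaw -14.00 F [ 4.5 -1.2 -1.9] w 0.0001
```

View pics/w22.png

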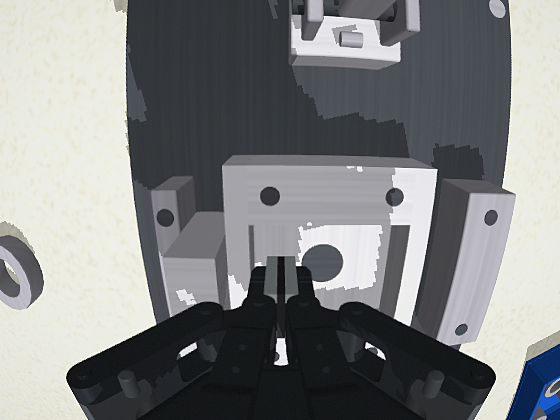

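Emit:
carry_out(moves=[[-0.005,0,0,0,-1],[-0.01,0,0,0,-1],[-0.015,0,0,0,-1],[-0.02,0,0,0,-1],[-0.02,0,0,0,-1]])

```text
clock: 22.2
eef_pos: [0.5109, 0.0326, 0.0506]
tool_rot: [0.993, -0.122, 0.002, 0.0]
ft_force: [9.1, -1.6, -7.1]
grip_width: -0.0002
```

Emit:
carry_out(moves=[[-0.005,0,0,0,-1],[-0.01,0,0,0,-1],[-0.01,0,0,0,-1]])

```text
clock: 22.5
eef_pos: [0.5109, 0.0327, 0.0507]
tool_rot: [0.993, -0.122, 0.003, 0.0]
ft_force: [10.0, -2.9, -8.3]
grip_width: 0.0003
```

Emit:
carry_out(moves=[[-0.005,0,0,0,-1],[-0.01,0,0,0,-1],[-0.01,0,0,0,-1]])

```text
clock: 22.8
eef_pos: [0.5108, 0.0327, 0.0509]
tool_rot: [0.992, -0.122, 0.004, 0.001]
ft_force: [11.8, -3.1, -9.4]
grip_width: -0.0003
```

Run:
```python
from h import *
import pickle
st()
from workcell import imaging
m=cam('wrist');im=imaging.camera('wrist'); cv2.imwrite('pics/w23.png',cv2.resize(im[150:350,130:330,::-1],None,fx=3,fy=3,interpolation=cv2.INTER_CUBIC));pickle.dump(m,open('w23.pkl','wb'))
im=imaging.camera('side'); cv2.imwrite('pics/s23.png',cv2.resize(im[190:265,215:315,::-1],None,fx=7,fy=7,interpolation=cv2.INTER_CUBIC))
```

```text
t 22.80 tcp [0.5108 0.0327 0.0509] nest [-26.1   0.2] yaw -14.04 F [11.8 -3.1 -9.4] w -0.0003
```

View pics/w23.png

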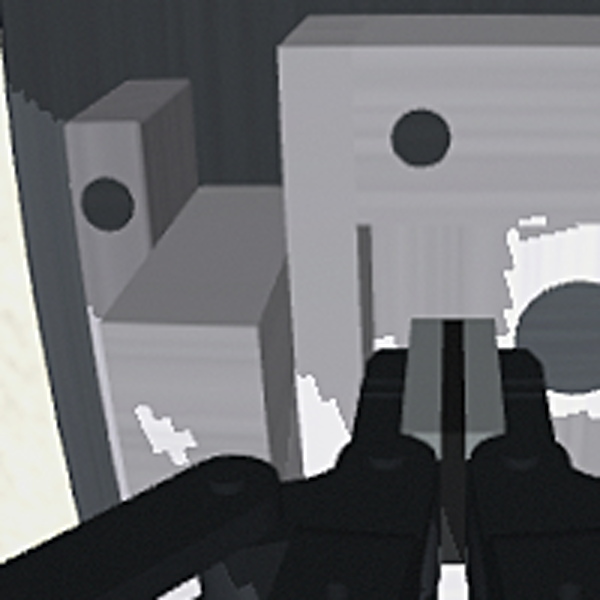

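View pics/s23.png

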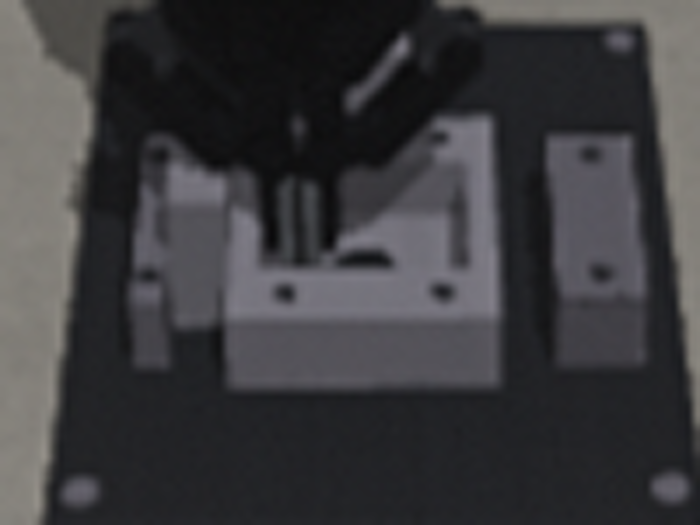

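Run:
```python
from h import *
import pickle
m=pickle.load(open('w23.pkl','rb'))
S=lambda u,v:(130+(u+.5)/3-.5,150+(v+.5)/3-.5)
for s,p,z in [('thin far',(140,124),.042),('thin nr',(150,245),.042),('house far',(280,46),.042),('house near',(296,375),.042),('sp topL',(102,322),.066),('sp topR',(259,325),.066),('sp topR2',(271,465),.066)]:
    print(s,(tonest(onz(m,'wrist',*S(*p),z))*1e3).round(2))
```

```text
thin far [-69.09  46.04]
thin nr [-69.4   28.16]
house far [-48.77  56.44]
house near [-49.27   7.49]
sp topL [-68.78  27.49]
sp topR [-49.01  27.58]
sp topR2 [-49.24   7.6 ]
```

Emit:
carry_out(moves=[[0,0,0.005,0,-1],[0,0,0.01,0,-1],[0,0,0.01,0,-1]])

```text
clock: 23.2
eef_pos: [0.5109, 0.0327, 0.0507]
tool_rot: [0.992, -0.122, 0.004, 0.0]
ft_force: [9.4, -3.4, -2.0]
grip_width: -0.0002
```

Emit:
carry_out(moves=[[-0.01,0,0.003,0,-1],[-0.02,0,0.006,0,-1],[-0.03,0,0.009,0,-1],[-0.04,0,0.012,0,-1],[-0.04,0,0.012,0,-1],[-0.04,0,0.012,0,-1]])

```text
clock: 23.8
eef_pos: [0.5106, 0.0328, 0.0508]
tool_rot: [0.992, -0.123, 0.008, 0.001]
ft_force: [15.5, -6.9, -2.4]
grip_width: -0.0001
```

Emit:
carry_out(moves=[[-0.01,0.002,0.004,0,-1],[-0.02,0.004,0.008,0,-1],[-0.03,0.005,0.012,0,-1],[-0.03,0.005,0.012,0,-1],[-0.03,0.005,0.012,0,-1],[-0.03,0.005,0.012,0,-1]])

```text
clock: 24.4
eef_pos: [0.5105, 0.0328, 0.0509]
tool_rot: [0.992, -0.123, 0.011, 0.001]
ft_force: [18.9, -7.7, -1.3]
grip_width: 0.0004
```

Run:
```python
from h import *
import pickle
st()
from workcell import imaging
m=cam('wrist');im=imaging.camera('wrist'); cv2.imwrite('pics/w24.png',im[:,:,::-1]);pickle.dump(m,open('w24.pkl','wb'))
cv2.imwrite('pics/w24z.png',cv2.resize(im[150:350,130:330,::-1],None,fx=3,fy=3,interpolation=cv2.INTER_CUBIC))
im=imaging.camera('top'); cv2.imwrite('pics/t24.png',cv2.resize(im[150:280,170:430,::-1],None,fx=3,fy=3,interpolation=cv2.INTER_CUBIC))
im=imaging.camera('side'); cv2.imwrite('pics/s24.png',im[:,:,::-1])
st()
```

```text
t 24.40 tcp [0.5105 0.0328 0.0509] nest [-26.4   0.2] yaw -14.11 F [18.9 -7.7 -1.3] w 0.0004
t 24.55 tcp [0.5105 0.0328 0.0508] nest [-26.5   0.2] yaw -14.11 F [19.5 -7.6 -0.1] w 0.0002
```

View pics/w24z.png

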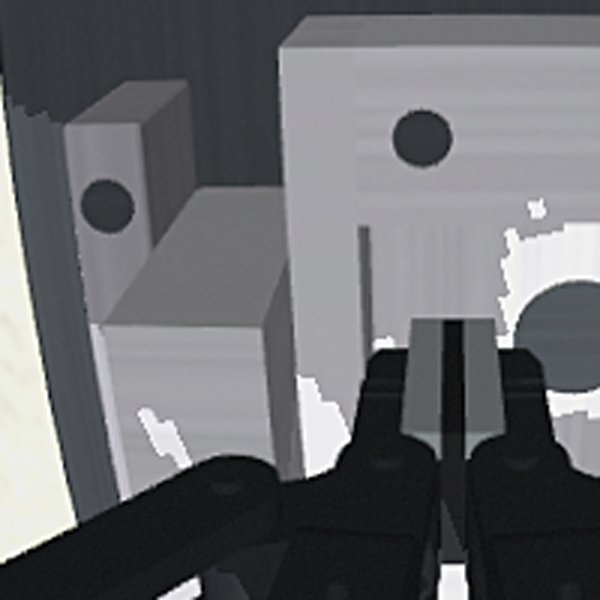

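View pics/t24.png

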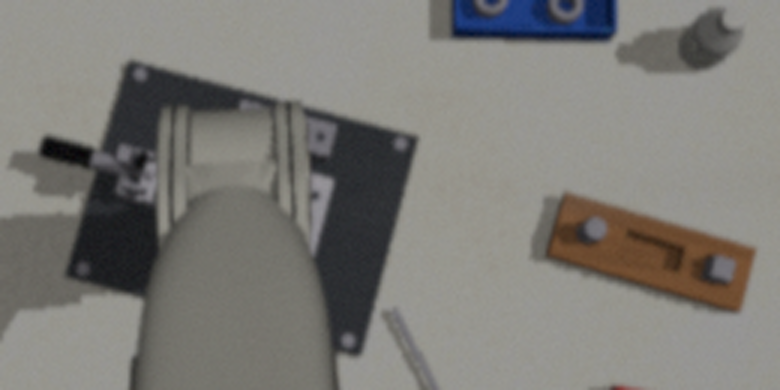

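View pics/s24.png

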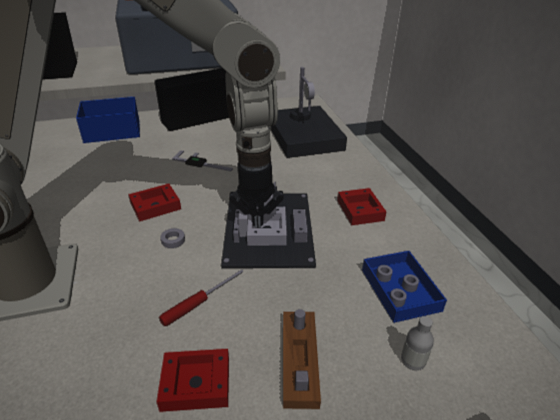

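View pics/w24.png

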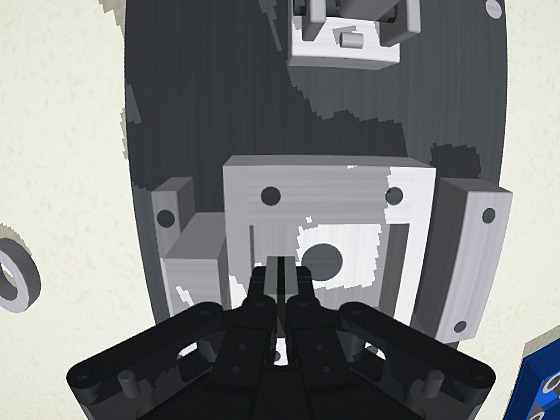

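Run:
```python
from h import *
from workcell import order
st(); print(order.job_done()); st()
```

```text
t 24.55 tcp [0.5105 0.0328 0.0508] nest [-26.5   0.2] yaw -14.11 F [19.5 -7.6 -0.1] w 0.0002
the job is handed in; nothing more can be done
None
the job is handed in; nothing more can be done
```

The job is handed in, with every step done in the order asked. The robot clock stood at 24.6 s of the 72 s.

- **Clamp closed:** I swung it onto the housing. The first push stopped partway, so I pushed again. The wrist picture then showed the arm lying on the housing's +y flat with the handle upright.
- **Spacer placed:** I took it from the rack and lowered it into the 23.7 mm gap beside the thin stop. It touched down at exactly the expected height with about 4 N. After release it stood upright and roughly centred.
- **Clamp opened:** I swung it back until the arm was upright again and matched the starting picture.
- **Housing pressed:** with closed fingers in the pocket I pushed the housing towards the thin stop.

**Last checks:**
- Just before the final press, the housing-to-stop distance measured 20.2 mm against the 20 mm spacer. The last wrist picture shows it still closed up.
- The fingers hold the housing with about 20 N, with near-zero vertical force.
- The plug and square gauges still stand in the rack.

**Minor disagreements:**
- The push carried a small sideways force of about 3 N along nest y.
- The tool tilted about 1° under load.
- While first pressing, the fingers briefly pulled upward on the housing wall with about 9 N. I corrected this before the final press.
- I did not separately measure the housing's position before and after the spacer went in.

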